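# Find and open the unlatched service flap

## Robot

A 6-joint arm with a two-finger parallel gripper is mounted at the origin on the work surface. World frame = base frame: x ahead of the robot, y to its left, z up, the work surface at z = 0. Lengths are in m, angles in rad, forces in N, time in s.
With the tool pointing down it reaches from about 0.25 to 0.725 m from the base axis. Payload 4 kg.
Tool frame: the origin (TCP) lies on the centre line of the jaws, within the pads' length; the fingertips stand 22 mm ahead of it and the grasp point (between the pads) lies 3 mm ahead of it; z points along the fingers, y is the line along which they close (so a half turn about z gives the same grasp; the last joint's range is limited). The gripper opens to 85 mm and grips with 20 to 120 N. Pads are 22 mm wide; open, the fingers measure 114 mm over their backs; the gripper's body (76 mm by 85 mm) begins 54 mm behind the grasp point. The pads swing forward as they close: fully open they stand 13 mm farther back than shut.
Start: joints at [-1.304, 0.241, 0.005, 1.335, 0, 1.571], TCP at [0.132, -0.482, 0.253] pointing down, gripper open.
Joint ranges: [-2.72, 2.72], [-1.05, 1.87], [-1.09, 1.28], [-1.99, 2.15], [-1.42, 1.44], [-3.14, 3.14]. Speed limits (rad/s): [2.79, 2.79, 3.14, 3.14, 3.14, 3.14].

## Interface

Orientations are given as a unit quaternion [x, y, z, w].
In Python, from workcell import bot gives the robot as it stands.
- The arm moves only by the shell command python3 -m inch 'ROWS'. ROWS is JSON, one flat list of numbers, 7 for each row, row after row: the shift along the world's x, y, z in mm, then the turn, a rotation vector about the world's x, y, z in rad, then the opening in per cent of the stroke, from 0 (shut) to 100 (fully open). A call has 1 to 8 rows; each row is the pose to reach, as a shift and turn from the pose commanded when the call began; what a row does not reach only later rows make up. A row lasts 1/12 s, in which the tool goes at most 41.7 mm and 7.16 degrees, less where a joint would pass 70% of its speed; a pose out of reach is approached as far as the arm can. A call with a gripper value outside its range is refused whole. The fingers move at their own pace and stop on an object; the grip force is fixed at half the most. Time passes only in rows, so rows that repeat a pose let the fingers close. It gives the time, the measured TCP pose, the force, the opening and the grip force at its end, in the units of the state.
- bot.get_obs(): the state, without advancing time (a new reading comes with each control period).
- bot.camera(name): name is "side" or "top"; returns the picture (400x640x3 uint8, blue, green, red); there is no depth.
- bot.camera_info(name): a dict with "intrinsics" (3x3 intrinsics, pixels), "camera_from_world" (4x4, takes a point from world to camera coordinates). Camera axes: x right, y down, z forward; pixel columns grow to the right and rows downward; lengths in m; the calibration is good to about 2 mm. A picture is of the moment at which its call begins. camera_info takes no time and is no camera call.
- bot.job_done(): hands the job in; it is judged then, once.
Trained networks look in the newest picture that a camera, given by its name, has taken for a name from the list of things; names that differ only in an ending like _2 or _b are one class to them, and where a whole thing is asked for, a point or a joint stands for the part that bears it (a point fixed in the world has none). Each returns a list of dicts, best first, with "confidence" (0 to 1); they miss things now and then, are a little off and sometimes report something else, mostly with a low value. They report only what shows in the picture. A call takes as long as a camera call.
- bot.silhouettes(camera, target): "mask" (400x640 bool, what is visible of it) and "uv" ([column, row] in pixels, amid what is visible of it).
- bot.spot_point(camera, target): "uv" ([column, row] in pixels: a listed point, or the origin of a listed thing).
The state is a dict: "clock": time; "joint_pos": joint angles; "joint_vel": joint speeds; "tau": joint torques, N m; "eef_pos": TCP position; "tool_rot": TCP orientation; "ft_force": force on the tool from outside, world axes, zero at the start; "ft_torque": the same for the moment, N m; "grip_width": finger opening in m; "grasp_force": force on a finger pad.
Only numpy, scipy, OpenCV 4.12 (cv2) and the standard library are available. Lean on these libraries where they do the work, as an engineer would, in place of code of your own. Each camera call takes 0.05 s, during which the arm holds its last target. There are 200 camera calls.

## Task

Three of the four grey flaps on top of the white instrument are latched shut and one is not. With the closed fingertips press the flaps' blue dots, one after another, until you find the one that rocks, then push that flap right down until it tips fully open and stays open by itself. Do not pick up or shift the tube, bottle, jar or dish.

Things in the scene. Friction and masses are not known exactly. Their poses are not given: they have to be found in the camera images.
- plinth: Fixed white instrument housing, 325 x 240 mm, 95 mm high, with four identical grey aluminium flaps flush in its flat top, two by two; origin on the bench under the middle of the four flaps; its -x axis points to its near side (towards the robot, give or take its yaw), z up. Flap centres lie at x = -61 or +61 mm, y = -55 or +55 mm from the origin.
- dot_a (a point): Centre of the blue dot on the top face of the near left flap (as seen from the robot), the place to press; at 95 mm height when shut. Axes at rest as the plinth's; moves with the flap. Flap: 90 mm (x) by 80 mm (y), 6 mm thick, in an open well about 85 mm deep and 98 x 86 mm wide; the dot lies 28 mm on the near side (-x) of the flap's middle, 17 mm from its near edge.
- flap_a (a joint): Near left flap's angle, rad: 0 shut, grows as the dot end sinks, 1.2 fully open. Axis along y, under the flap's middle, 16 mm below its top. Latched (three of four, varies): gives 1 mm, then solid. Unlatched: sinks under about half a newton, swings shut if let go before about 0.75, beyond that falls open and stays; a fingertip pushed at the dot to 30 mm below the deck takes it past that.
- dot_b (a point): Centre of the blue dot on the top face of the near right flap (as seen from the robot), the place to press; at 95 mm height when shut. Axes at rest as the plinth's; moves with the flap. Flap: 90 mm (x) by 80 mm (y), 6 mm thick, in an open well about 85 mm deep and 98 x 86 mm wide; the dot lies 28 mm on the near side (-x) of the flap's middle, 17 mm from its near edge.
- flap_b (a joint): Near right flap's angle, rad: 0 shut, grows as the dot end sinks, 1.2 fully open. Axis along y, under the flap's middle, 16 mm below its top. Latched (three of four, varies): gives 1 mm, then solid. Unlatched: sinks under about half a newton, swings shut if let go before about 0.75, beyond that falls open and stays; a fingertip pushed at the dot to 30 mm below the deck takes it past that.
- dot_c (a point): Centre of the blue dot on the top face of the far left flap (as seen from the robot), the place to press; at 95 mm height when shut. Axes at rest as the plinth's; moves with the flap. Flap: 90 mm (x) by 80 mm (y), 6 mm thick, in an open well about 85 mm deep and 98 x 86 mm wide; the dot lies 28 mm on the near side (-x) of the flap's middle, 17 mm from its near edge.
- flap_c (a joint): Far left flap's angle, rad: 0 shut, grows as the dot end sinks, 1.2 fully open. Axis along y, under the flap's middle, 16 mm below its top. Latched (three of four, varies): gives 1 mm, then solid. Unlatched: sinks under about half a newton, swings shut if let go before about 0.75, beyond that falls open and stays; a fingertip pushed at the dot to 30 mm below the deck takes it past that.
- dot_d (a point): Centre of the blue dot on the top face of the far right flap (as seen from the robot), the place to press; at 95 mm height when shut. Axes at rest as the plinth's; moves with the flap. Flap: 90 mm (x) by 80 mm (y), 6 mm thick, in an open well about 85 mm deep and 98 x 86 mm wide; the dot lies 28 mm on the near side (-x) of the flap's middle, 17 mm from its near edge.
- flap_d (a joint): Far right flap's angle, rad: 0 shut, grows as the dot end sinks, 1.2 fully open. Axis along y, under the flap's middle, 16 mm below its top. Latched (three of four, varies): gives 1 mm, then solid. Unlatched: sinks under about half a newton, swings shut if let go before about 0.75, beyond that falls open and stays; a fingertip pushed at the dot to 30 mm below the deck takes it past that.
- tube_mid (a point): Loose capped sample tube, clear with purple cap, 35 mm wide, 106 mm tall, standing on the bench to the left of the plinth; point at its centre, half-way up. To be left alone.
- bottle_mid (a point): Loose clear gel bottle, 48 mm wide, 115 mm tall, standing on the bench to the right of the plinth; point at its centre, half-way up. To be left alone.
- jar_mid (a point): Loose small amber jar with steel cap, 38 mm wide, 42 mm tall, standing on the far ledge of the plinth's top; point at its centre, half-way up. To be left alone.
- dish_mid (a point): Loose glass dish, 76 mm wide, 24 mm tall, on the bench on the near side of the plinth; point at its centre, half-way up. To be left alone.

How it is judged:
On the way, in this order (a step that is already met when the one before it is completed fails the run):
1. the unlatched flap rocks under the finger (value of joint any of flap_a, flap_b, flap_c, flap_d above 0.12 rad).
2. that flap is tipped fully open (value of joint any of flap_a, flap_b, flap_c, flap_d above 1.05 rad), for 0.1 s.
At the end, for the whole second after the job is handed in: One flap stands open beyond 1.05 rad (fully open is 1.2) and at rest, the other three are shut (below 0.12 rad), and tube, bottle, jar and dish are within 20 mm of where they began (((value of joint flap_a above 1.05 rad and velocity of joint flap_a below 0.1 rad/s and value of joint each of flap_b, flap_c, flap_d below 0.12 rad) or (value of joint flap_b above 1.05 rad and velocity of joint flap_b below 0.1 rad/s and value of joint each of flap_a, flap_c, flap_d below 0.12 rad) or (value of joint flap_c above 1.05 rad and velocity of joint flap_c below 0.1 rad/s and value of joint each of flap_a, flap_b, flap_d below 0.12 rad) or (value of joint flap_d above 1.05 rad and velocity of joint flap_d below 0.1 rad/s and value of joint each of flap_a, flap_b, flap_c below 0.12 rad)) and distance of each of tube_mid, bottle_mid, jar_mid, dish_mid from where it was at the start of the episode below 0.02 m); the robot touches nothing.
It fails at once if the tube, bottle, jar or dish is picked up, knocked over or shifted by more than 20 mm (distance of any of tube_mid, bottle_mid, jar_mid, dish_mid from where it was at the start of the episode above 0.02 m).
It also fails if it takes over 48 s, if anything falls off the work surface, if the arm or the gripper's body presses on something with over 40 N, if the wrist force passes 120 N, or if a joint passes its speed limit or range.

## Working session

There is one attempt and no reset: what is moved stays moved. The work goes in short steps, Python scripts to look and compute and a shell command to move; the robot and the scene stay as the last step left them, time stands still between calls to the robot, and variables do not carry over. Pictures are saved under pics/ and viewed, at most 10 in all, crops included, and the job is handed in when it is done.

```bash
mkdir -p pics
cat > h.py <<'E'
import numpy as np,cv2
from workcell import bot
def ray(cam,uv):
    i=bot.camera_info(cam);K=np.array(i["intrinsics"]);T=np.array(i["camera_from_world"])
    R,t=T[:3,:3],T[:3,3]
    return -R.T@t, R.T@np.linalg.inv(K)@np.array([uv[0],uv[1],1.])
def atz(cam,uv,z):
    c,d=ray(cam,uv);return c+d*(z-c[2])/d[2]
E
python3 - <<'E'
from h import *
for c in("top","side"):
    cv2.imwrite(f"pics/{c}0.png",bot.camera(c))
    for n,z in(("dot_a",.095),("plinth",0),("jar_mid",.116),("tube_mid",.053),("bottle_mid",.057),("dish_mid",.012)):
        for r in bot.spot_point(c,n)[:5]: print(c,n,round(r["confidence"],2),np.round(r["uv"],1),np.round(atz(c,r["uv"],z),4))
o=bot.get_obs();print(o["clock"],o["eef_pos"],o["tool_rot"],o["ft_force"])
E
```

```text
top dot_a 0.9 [320.1 238. ] [0.4959 0.0238 0.095 ]
top dot_a 0.86 [326.8 173.7] [0.6169 0.0139 0.095 ]
top dot_a 0.74 [266.5 166.7] [0.6281 0.1278 0.095 ]
top dot_a 0.65 [261.2 231.5] [0.5057 0.1332 0.095 ]
top plinth 0.7 [296.5 196.7] [0.5862 0.0763 0.    ]
top jar_mid 0.67 [260.  94.] [0.7623 0.1421 0.116 ]
top tube_mid 0.84 [212.3 154.3] [0.6599 0.2419 0.053 ]
top tube_mid 0.19 [266.9 170.3] [0.6297 0.1324 0.053 ]
top bottle_mid 0.69 [389.5 178.7] [ 0.6168 -0.1084  0.057 ]
top dish_mid 0.7 [294.1 296.4] [0.3838 0.0746 0.012 ]
side dot_a 0.95 [348.3 246.5] [0.5051 0.1393 0.095 ]
side dot_a 0.92 [272.6 241.5] [0.626  0.1312 0.095 ]
side dot_a 0.78 [354.2 204.1] [0.4922 0.0329 0.095 ]
side dot_a 0.7 [285.3 201. ] [0.6138 0.0275 0.095 ]
side plinth 0.78 [304.8 257. ] [0.5787 0.071  0.    ]
side jar_mid 0.72 [188.  234.9] [0.7561 0.1419 0.116 ]
side tube_mid 0.94 [243.  313.7] [0.6611 0.2419 0.053 ]
side bottle_mid 0.76 [292.9 171.1] [ 0.6111 -0.1177  0.057 ]
side dish_mid 0.77 [412.6 254.5] [0.3849 0.0713 0.012 ]
0.7 [ 0.13181576 -0.48232513  0.25334237] [9.91117765e-01 1.32987124e-01 6.94410368e-06 3.93267004e-05] [ 0.61892818  0.25467366 -0.19135799]
```

View pics/top0.png

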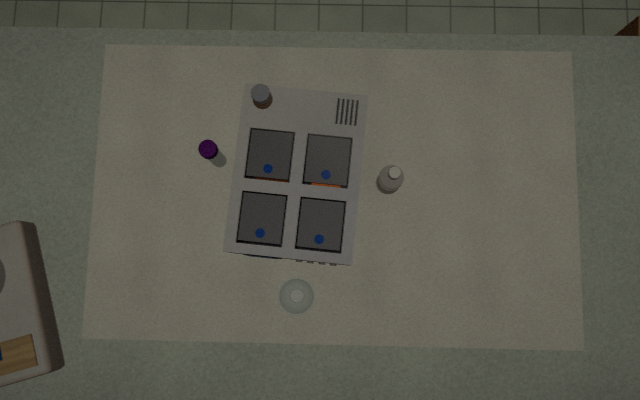

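View pics/side0.png

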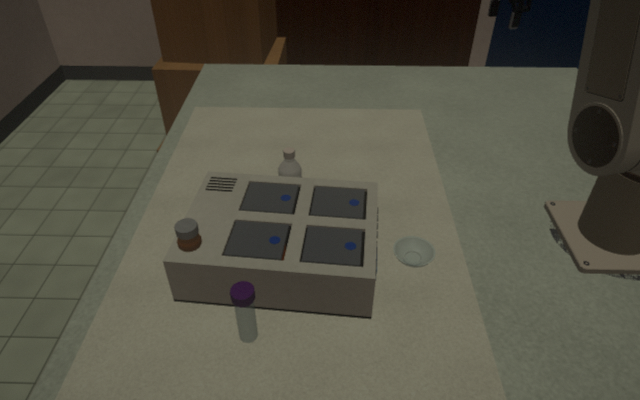

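The top view shows four blue dots (near-left a 261,231; near-right b 320,238; far-left c 266,167; far-right d 327,174), agreeing with the side view; plinth yaw is about -0.085 rad. In world coordinates (mm) that puts a at (505,136), b (494,28), c (627,130) and d (615,21). I'll start with b.

```bash
python3 -m inch '[362,510,0,0,0,-0.35,0, 362,510,0,0,0,-0.35,0, 362,510,0,0,0,-0.35,0, 362,510,0,0,0,-0.35,0, 362,510,0,0,0,-0.35,0, 362,510,0,0,0,-0.35,0, 362,510,0,0,0,-0.35,0, 362,510,0,0,0,-0.35,0]'
```

```text
clock: 1.37
eef_pos: [0.3207, -0.2159, 0.2537]
tool_rot: [0.999, -0.042, 0.001, 0.0]
ft_force: [-0.0, -0.4, 0.0]
grip_width: 0.0003
grasp_force: 0.0
```

```bash
python3 -m inch '[169,238,-93,0,0,0,0, 169,238,-93,0,0,0,0, 169,238,-93,0,0,0,0, 169,238,-93,0,0,0,0, 169,238,-93,0,0,0,0, 169,238,-93,0,0,0,0, 169,238,-93,0,0,0,0, 169,238,-93,0,0,0,0]'; python3 -m inch '[0,0,0,0,0,0,0, 0,0,0,0,0,0,0, 0,0,0,0,0,0,0]'
python3 - <<'E'
from h import *
a=bot.camera("top");b=bot.camera("side")
cv2.imwrite("pics/t1.png",np.hstack([cv2.resize(a[100:300,200:420],(400,364)),cv2.resize(b[100:300,200:420],(400,364))]))
E
```

```text
clock: 2.03
eef_pos: [0.4887, -0.0108, 0.1592]
tool_rot: [1.0, -0.018, -0.0, -0.013]
ft_force: [0.4, -0.4, 0.1]
grip_width: 0.0005
grasp_force: 0.0
clock: 2.28
eef_pos: [0.4866, -0.0137, 0.1609]
tool_rot: [1.0, -0.021, -0.0, -0.012]
ft_force: [0.3, 0.1, 0.1]
grip_width: -0.0001
grasp_force: 0.0
```

View pics/t1.png

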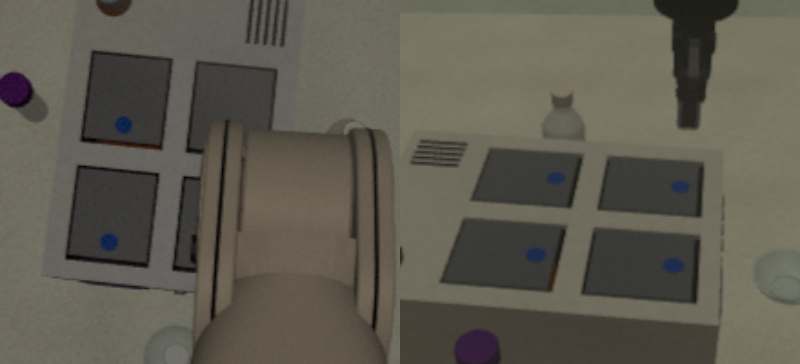

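The closed fingertips are hovering beside dot b, about 40 mm short on its right. I'll correct that and the slight tilt, then press.

```bash
python3 -m inch '[8,42,0,-0.024,0,-0.04,0, 8,42,0,-0.024,0,-0.04,0, 8,42,-30,-0.024,0,-0.04,0, 8,42,-40,-0.024,0,-0.04,0, 8,42,-40,-0.024,0,-0.04,0, 8,42,-43,-0.024,0,-0.04,0, 8,42,-46,-0.024,0,-0.04,0, 8,42,-46,-0.024,0,-0.04,0]'
```

```text
clock: 3.05
eef_pos: [0.4946, -0.0072, 0.1165]
tool_rot: [1.0, -0.015, 0.001, -0.015]
ft_force: [-2.7, 0.7, 6.4]
grip_width: -0.0
grasp_force: 3.0
```

```bash
python3 -m inch '[0,0,30,0,0,0,0, 0,0,30,0,0,0,0, 0,0,30,0,0,0,0]'
python3 - <<'E'
from h import *
o=bot.get_obs()
for k in("joint_pos","joint_vel","eef_pos","tool_rot"):print(k,np.round(o[k],4))
E
```

```text
clock: 3.3
eef_pos: [0.4964, -0.0073, 0.1473]
tool_rot: [1.0, -0.015, 0.004, -0.015]
ft_force: [0.2, -0.2, 0.0]
grip_width: 0.0001
grasp_force: 0.0
joint_pos [-0.0315  0.3026 -0.2     1.0615  0.0298  3.1406]
joint_vel [ 0.0008  0.0257 -0.0456 -0.0111 -0.0019  0.0021]
eef_pos [ 0.4964 -0.0073  0.1473]
tool_rot [ 0.9998 -0.0152  0.0036 -0.0149]
```

Joint 6 was at its limit, which is why the move stopped short. I'll turn the tool half a turn the other way, which gives the same grasp.

```bash
python3 -m inch '[0,35,10,0,0,1.0,0, 0,35,10,0,0,1.0,0, 0,35,10,0,0,1.0,0, 0,35,10,0,0,1.0,0, 0,35,10,0,0,1.0,0, 0,35,10,0,0,1.0,0, 0,35,10,0,0,1.0,0, 0,35,10,0,0,1.0,0]' >/dev/null
python3 -m inch '[0,0,0,0,0,1.0,0, 0,0,0,0,0,1.0,0, 0,0,0,0,0,1.0,0, 0,0,0,0,0,1.0,0, 0,0,0,0,0,1.0,0, 0,0,0,0,0,1.0,0, 0,0,0,0,0,1.0,0, 0,0,0,0,0,1.0,0]'>/dev/null
python3 -m inch '[0,0,0,0,0,1.05,0, 0,0,0,0,0,1.05,0, 0,0,0,0,0,1.05,0, 0,0,0,0,0,1.05,0, 0,0,0,0,0,1.05,0, 0,0,0,0,0,1.05,0, 0,0,0,0,0,1.05,0, 0,0,0,0,0,1.05,0]'
python3 - <<'E'
from h import *
from scipy.spatial.transform import Rotation as R
o=bot.get_obs()
print(np.round(o["joint_pos"],3));q=R.from_quat(o["tool_rot"])
w=R.from_euler("z",np.pi-.085)*R.from_euler("x",np.pi)
print("turn needed",(w*q.inv()).as_rotvec())
E
```

```text
clock: 5.3
eef_pos: [0.4941, 0.0279, 0.1543]
tool_rot: [0.083, 0.996, -0.015, -0.001]
ft_force: [-0.7, 0.5, 0.1]
grip_width: -0.0002
grasp_force: 0.0
[ 0.073  0.303 -0.179  1.096 -0.029  0.239]
turn needed [ 0.02961571 -0.0040408   0.08083684]
```

```bash
python3 -m inch '[0,0,-15,0.03,0,0.08,0, 0,0,-32,0.03,0,0.08,0, 0,0,-35,0.03,0,0.08,0, 0,0,-37,0.03,0,0.08,0, 0,0,-39,0.03,0,0.08,0, 0,0,-41,0.03,0,0.08,0, 0,0,-43,0.03,0,0.08,0, 0,0,-43,0.03,0,0.08,0]'
```

```text
clock: 5.97
eef_pos: [0.4932, 0.0278, 0.1162]
tool_rot: [0.046, 0.999, -0.0, -0.002]
ft_force: [-14.5, -2.8, 29.5]
grip_width: -0.0001
grasp_force: 14.9
```

b is solid (29 N), so it is latched. On to a.

```bash
python3 -m inch '[0,0,30,0,0,0,0, 6,50,35,0,0,0,0, 11,90,35,0,0,0,0, 11,108,30,0,0,0,0, 11,108,15,0,0,0,0, 11,108,15,0,0,0,0, 11,108,15,0,0,0,0, 11,108,15,0,0,0,0]'
```

```text
clock: 6.63
eef_pos: [0.5054, 0.1355, 0.1272]
tool_rot: [0.046, 0.999, -0.0, -0.002]
ft_force: [0.2, 0.1, 0.0]
grip_width: 0.0002
grasp_force: 0.0
```

```bash
python3 -m inch '[0,0,-7,0,0,0,0, 0,0,-9,0,0,0,0, 0,0,-11,0,0,0,0, 0,0,-13,0,0,0,0, 0,0,-15,0,0,0,0, 0,0,-15,0,0,0,0]'
```

```text
clock: 7.13
eef_pos: [0.505, 0.1352, 0.1162]
tool_rot: [0.046, 0.999, 0.0, -0.001]
ft_force: [-11.4, -2.8, 29.9]
grip_width: -0.0001
grasp_force: 14.9
```

a is latched too. Next is c.

```bash
python3 -m inch '[0,0,30,0,0,0,0, 40,-2,35,0,0,0,0, 80,-4,35,0,0,0,0, 120,-6,30,0,0,0,0, 122,-6,15,0,0,0,0, 122,-6,15,0,0,0,0, 122,-6,15,0,0,0,0, 122,-6,15,0,0,0,0]'; python3 -m inch '[0,0,-7,0,0,0,0, 0,0,-9,0,0,0,0, 0,0,-11,0,0,0,0, 0,0,-13,0,0,0,0, 0,0,-15,0,0,0,0, 0,0,-15,0,0,0,0]'
```

```text
clock: 7.8
eef_pos: [0.626, 0.1295, 0.1265]
tool_rot: [0.046, 0.999, -0.0, -0.003]
ft_force: [-0.2, -0.1, -0.3]
grip_width: -0.0004
grasp_force: 0.0
clock: 8.3
eef_pos: [0.6262, 0.1301, 0.1163]
tool_rot: [0.046, 0.999, 0.0, -0.001]
ft_force: [-9.9, -1.1, 19.2]
grip_width: -0.0003
grasp_force: 9.9
```

c is latched, which leaves d.

```bash
python3 -m inch '[0,0,30,0,0,0,0, -4,-40,35,0,0,0,0, -8,-80,35,0,0,0,0, -12,-108,30,0,0,0,0, -12,-108,15,0,0,0,0, -12,-108,15,0,0,0,0, -12,-108,15,0,0,0,0, -12,-108,15,0,0,0,0]'; python3 -m inch '[0,0,-7,0,0,0,0, 0,0,-9,0,0,0,0, 0,0,-11,0,0,0,0, 0,0,-13,0,0,0,0, 0,0,-15,0,0,0,0, 0,0,-15,0,0,0,0]'
```

```text
clock: 8.97
eef_pos: [0.6152, 0.0227, 0.1271]
tool_rot: [0.045, 0.999, 0.0, -0.002]
ft_force: [-0.4, 0.4, -0.2]
grip_width: 0.0001
grasp_force: 0.0
clock: 9.47
eef_pos: [0.6146, 0.0222, 0.1109]
tool_rot: [0.046, 0.999, 0.0, -0.003]
ft_force: [-1.1, 1.2, 1.1]
grip_width: -0.0007
grasp_force: 0.6
```

d gives way at about 1 N. I'll push it down to about 38 mm below the deck.

```bash
python3 -m inch '[0,0,-5,0,0,0,0, 0,0,-10,0,0,0,0, 0,0,-15,0,0,0,0, 0,0,-20,0,0,0,0, 0,0,-25,0,0,0,0, 0,0,-29,0,0,0,0, 0,0,-32,0,0,0,0, 0,0,-32,0,0,0,0]'; python3 -m inch '[0,0,0,0,0,0,0, 0,0,0,0,0,0,0, 0,0,0,0,0,0,0, 0,0,0,0,0,0,0]'
```

```text
clock: 10.13
eef_pos: [0.6108, 0.0225, 0.0832]
tool_rot: [0.046, 0.999, 0.001, -0.005]
ft_force: [-22.0, 2.1, 29.6]
grip_width: -0.0002
grasp_force: 15.0
clock: 10.47
eef_pos: [0.6108, 0.0225, 0.0831]
tool_rot: [0.046, 0.999, 0.001, -0.005]
ft_force: [-20.5, 2.3, 28.4]
grip_width: -0.0002
grasp_force: 14.8
```

Force rises 34 mm below the deck, which matches the flap resting on its 1.2 rad stop. I'll ease back and retract.

```bash
python3 -m inch '[-4,0,5,0,0,0,0, -4,0,12,0,0,0,0, -4,0,30,0,0,0,0, -4,0,60,0,0,0,0, -4,0,100,0,0,0,0, -4,0,130,0,0,0,0, -30,0,160,0,0,0,0, -60,0,160,0,0,0,0]'; python3 -m inch '[-80,-30,0,0,0,0,0, -160,-60,0,0,0,0,0, -160,-100,0,0,0,0,0, -160,-140,0,0,0,0,0, -160,-180,0,0,0,0,0, -160,-220,0,0,0,0,0, -160,-220,0,0,0,0,0, -160,-220,0,0,0,0,0]'
python3 - <<'E'
from h import *
a=bot.camera("top");b=bot.camera("side")
cv2.imwrite("pics/t2.png",np.hstack([cv2.resize(a[70:320,180:420],(400,416)),cv2.resize(b[130:350,170:450],(400,314))[:, :] if 0 else cv2.resize(b[130:350,170:450],(400,416))]))
for n,z in(("jar_mid",.116),("tube_mid",.053),("bottle_mid",.057),("dish_mid",.012)):
    for r in bot.spot_point("side",n)[:1]: print(n,np.round(atz("side",r["uv"],z),3))
E
```

```text
clock: 11.13
eef_pos: [0.5606, 0.0217, 0.2462]
tool_rot: [0.046, 0.999, 0.0, 0.006]
ft_force: [0.9, -0.5, 0.9]
grip_width: 0.0
grasp_force: 0.0
clock: 11.8
eef_pos: [0.395, -0.2042, 0.2403]
tool_rot: [0.05, 0.999, -0.002, -0.001]
ft_force: [-0.4, 0.5, -0.1]
grip_width: 0.0001
grasp_force: 0.0
jar_mid [0.757 0.139 0.116]
tube_mid [0.656 0.243 0.053]
bottle_mid [ 0.615 -0.115  0.057]
dish_mid [ 0.486 -0.072  0.012]
```

View pics/t2.png

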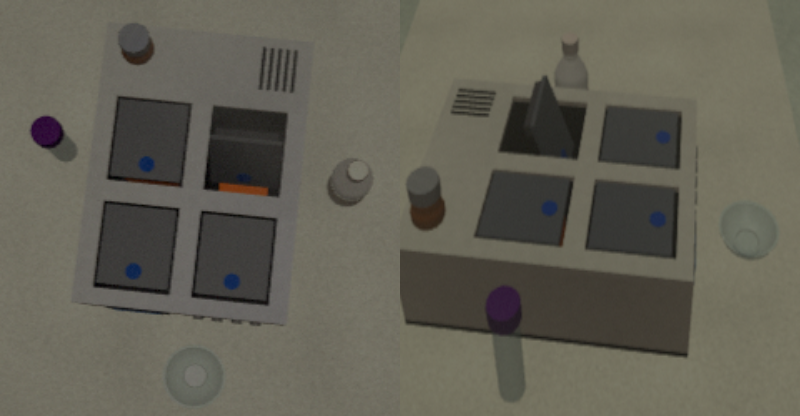

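The far-right flap d (crop 245,150 in the top view; 550,115 in the side view) stands steeply open with the finger away. The other three are shut, and the tube, bottle, jar and dish look unmoved. The network's odd dish position is a misdetection: the dish is in the same place in the picture.

```bash
python3 -m inch '[0,0,0,0,0,0,0, 0,0,0,0,0,0,0, 0,0,0,0,0,0,0, 0,0,0,0,0,0,0]'; python3 -c "
from workcell import bot
print(bot.job_done())"
```

```text
clock: 12.43
eef_pos: [0.3954, -0.1975, 0.2396]
tool_rot: [0.045, 0.999, 0.0, -0.002]
ft_force: [-0.3, -0.1, 0.1]
grip_width: -0.0002
grasp_force: 0.0
the job is handed in; nothing more can be done
None
```

The far-right flap (d) was the unlatched one: I tipped it fully open, it stays open by itself, the other three flaps are shut, the loose items look unmoved, and the job is handed in (no verdict was returned).

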